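Clear a stuck jar cap along the slot of a cap feed track

ROBOT

A 6-joint arm with a two-finger parallel gripper is mounted at the origin on the work surface; the furniture and walls round the work are solid. World frame = base frame: x ahead of the robot, y to its left, z up, the work surface at z = 0. Lengths are in mm, angles in rad, forces in N, time in s.
With the tool pointing down it reaches from about 400 to 925 mm from the base axis. Payload 12.5 kg.
Tool frame: the origin (TCP) lies on the centre line of the jaws, within the pads' length; the fingertips stand 17 mm ahead of it and the grasp point (between the pads) lies 2 mm behind it; z points along the fingers, y is the line along which they close (so a half turn about z gives the same grasp; the last joint's range is limited). The gripper opens to 95 mm and grips with 3 to 60 N. Pads are 20 mm wide; open, the fingers measure 119 mm over their backs; the gripper's body (75 mm by 180 mm) begins 59 mm behind the grasp point.
Start: joints at [1.071, 0.491, 1.559, -0, 1.092, -0.106], TCP at [239.797, 577.185, 231.661] pointing down, gripper open.
Joint ranges: [-3.1, 3.1], [-0.84, 2.19], [0.05, 2.79], [-1.13, 4.28], [0.06, 2.93], [-2.69, 2.69]. Speed limits (rad/s): [2.22, 2.22, 2.79, 3.14, 3.14, 3.14].

INTERFACE

Orientations are given as a 3x3 rotation matrix whose columns are the frame's x, y, z axes.
In Python, from bench import arm gives the robot as it stands.
- The arm moves only by the shell command python3 -m crank 'ROWS' [FORCE]. ROWS is JSON, a list of rows, each a list of 7 numbers: the turn, a rotation vector about the world's x, y, z in rad, then the shift along the world's x, y, z in cm, then the finger opening in cm, from 0 to 9.51. A call has 1 to 12 rows; each row is the pose to reach, as a shift and turn from the pose commanded when the call began; what a row does not reach only later rows make up. A row lasts 1/10 s, in which the tool goes at most 50 mm and 8.59 degrees, less where a joint would pass 70% of its speed; a pose out of reach is approached as far as the arm can. A call with a gripper value outside its range is refused whole. The fingers move at their own pace and stop on an object; FORCE is the grip in N (left out, the last holds). Time passes only in rows, so rows that repeat a pose let the fingers close. It gives the time, the measured TCP pose, the force, the opening and the grip force at its end, in the units of the state.
- arm.get_state(): the state, without advancing time (a new reading comes with each control period).
- arm.capture(name): name is "side" or "top" or "wrist"; returns a dict with "pixels" (384x512x3 uint8, blue, green, red), "range_z" (384x512 float32, mm along the optical axis (not along the pixel's ray), 0 where there is no reading), "intrinsics" (3x3 intrinsics, pixels), "extrinsics" (4x4, takes a point from camera to world coordinates); the wrist camera has in their place "T_tool_cam" (4x4, takes a point from camera to tool coordinates, whose origin is the TCP and whose axes are the flange's). Camera axes: x right, y up, looking along -z (the intrinsics and any distortion apply to the point x, -y, -z); pixel columns grow to the right and rows downward; lengths in mm; the calibration is good to about 2 mm. A picture is of the moment at which its call begins: read the wrist's pose just before it.
- arm.sign_off(): hands the job in; it is judged then, once.
The state is a dict: "time_s": time; "q": joint angles; "qd": joint speeds; "effort": joint torques, N m; "eef_pos": TCP position; "orientation": TCP orientation; "contact_force": force on the tool from outside, world axes, zero at the start; "torque": the same for the moment, N m; "grip_width": opening from 0.0 (shut) to 1.0 (fully open); "grasp_force": force on a finger pad.
Only numpy, scipy, OpenCV 4.12 (cv2) and the standard library are available. Lean on these libraries where they do the work, as an engineer would, in place of code of your own. Each camera call takes 0.05 s, during which the arm holds its last target. There are 200 camera calls.

TASK

A jar cap has stuck under the cover of the cap feed track. Take the pick from its wooden stand, put its tip into the slot behind the cap at the closed end, and guide it slowly (a few centimetres a second) along the slot through both bends, without forcing the rails, so that it pushes the cap out from under the cover until the whole cap lies flat in the open bay. Then set the pick back upright in its stand without dropping it, and disturb nothing else; do not touch the cap with the gripper.

Things in the scene. Friction and masses are not known exactly. Their poses are not given: they have to be found in the camera images.
- feed_track: dark steel plate 130 x 320 x 10 mm with an S-shaped aluminium channel, 36 mm wide inside, floor at z 10 mm, cover z 24 to 28 with a 16 mm slot all along the centreline, which joins the four seam points by straight lines and goes on in the last direction through the uncovered bay. Origin: centre of the plate's underside; z up; y along its length, to the bay, roughly to the robot's left
- seam_start (a point): centre of the slot at the cover's top, 12 mm from the inner face of the closed end wall; always behind the cap, with room for the pick's tip. From here the slot runs straight along the track's +y for 88 mm
- seam_bend1 (a point): centre of the slot at the cover's top, at the first bend (30 degrees to the right); next the slot runs 83 mm obliquely
- seam_bend2 (a point): centre of the slot at the cover's top, at the second bend (30 degrees back to the left); next the slot runs 58.5 mm along the track's +y
- seam_exit (a point): centre of the slot at the cover's top, at the end of the cover, where the open bay begins (58 mm long to its end stop, same floor and width, walls 10 mm high)
- jar_cap: white jar cap, a disc 32 mm across and 12 mm thick, smooth and slippery (friction about 0.2), about 40 g, lying flat on the channel floor, under the cover of the first straight part, its centre 45 to 80 mm from the closed end wall; seen through the slot. Origin: centre of its underside
- cap_pick: pick upright in its stand: steel shaft 8 mm in diameter, 60 mm long, above it a steel collar 22 mm in diameter, 6 mm thick, then a round wooden handle 18 mm in diameter from 66 to 128 mm above the tip, its dome ending at 132 mm; about 80 g. Origin: the tip, at the lower end; z up to the handle. Any yaw grips alike
- pick_stand: wooden block 52 x 52 mm, top 70 mm above the table, on a foot 66 mm square, fixed, with an upright bore 13 mm in diameter right through it: the pick's shaft hangs in it with the collar resting on the top. Origin: centre of its underside. It stands at one of three places in a row with the jar and the tin, to the robot's right
- stand_top (a point): centre of the bore's mouth, on the stand's top face; the pick's collar rests here, its tip 60 mm below (10 mm above the table)
- saffron_jar: bystander: glass jar with wooden-coloured lid, 49 mm across, 76 mm high; origin under its centre
- tin_low: bystander: low round food tin, 75 mm across, 58 mm high; origin under its centre
- sachet_box_a: bystander: small yellow carton 37 x 72 x 19 mm; origin under its centre, long along its y
- sachet_box_b: bystander: another small yellow carton 37 x 72 x 19 mm
- stamp: bystander: wooden hand stamp, base 30 x 60 mm, 68 mm high
Not all that is in view belongs to the job. What is shaped like the pick_stand but purple or red is not meant.

How it is judged (in metres and radians):
On the way, in this order (a step that is already met when the one before it is completed fails the run):
1. the pick is lifted clear of its stand (height (world z) of cap_pick above 0.075 m), for 0.1 s.
2. the pick's tip is down in the slot, in the first straight part behind the cap (z of cap_pick in the frame of feed_track below 0.022 m and y of cap_pick in the frame of feed_track between -0.145 and -0.075 m and x of cap_pick in the frame of feed_track between -0.0286 and -0.0126 m), for 0.1 s.
3. the cap is between the bends, the pick's tip in the slot close to it (z of cap_pick in the frame of feed_track below 0.022 m and horizontal distance between cap_pick and jar_cap below 0.03 m and y of jar_cap in the frame of feed_track above -0.012 m), for 0.1 s.
4. the cap is past the second bend, the pick's tip in the slot close to it (z of cap_pick in the frame of feed_track below 0.022 m and horizontal distance between cap_pick and jar_cap below 0.03 m and y of jar_cap in the frame of feed_track above 0.045 m), for 0.1 s.
5. the cap is wholly in the open bay, the pick's tip still down close to it (z of cap_pick in the frame of feed_track below 0.022 m and horizontal distance between cap_pick and jar_cap below 0.03 m and y of jar_cap in the frame of feed_track between 0.099 and 0.145 m and x of jar_cap in the frame of feed_track between 0.011 and 0.031 m and z of jar_cap in the frame of feed_track between 0.006 and 0.014 m), for 0.1 s.
At the end, for the whole second after the job is handed in: the cap lies flat in the open bay, at rest, clear of the cover (its centre at least 14 mm past the cover's end); the pick stands upright in the stand's bore, its collar within 4 mm of the stand's top, at rest (y of jar_cap in the frame of feed_track between 0.099 and 0.145 m and x of jar_cap in the frame of feed_track between 0.011 and 0.031 m and z of jar_cap in the frame of feed_track between 0.006 and 0.014 m and angle between each of jar_cap, cap_pick's own z axis and vertical below 0.1 rad and linear speed of each of jar_cap, cap_pick below 0.02 m/s and horizontal distance between cap_pick and pick_stand below 0.007 m and z of cap_pick in the frame of pick_stand below 0.014 m); the robot touches nothing.
It fails at once if the cap is pushed faster than 0.12 m/s (linear speed of jar_cap above 0.12 m/s).
It fails at once if the pick is forced against the track (over 15 N) (contact force between cap_pick and feed_track above 15 N).
It fails at once if the gripper touches the cap (contact force between the fingers and jar_cap above 0.3 N).
It fails at once if the pick is dropped (falls free at more than 0.5 m/s) (contact force between the fingers and cap_pick below 0.01 N and linear speed of cap_pick above 0.5 m/s).
It fails at once if a bystander is moved more than 15 mm (distance of any of saffron_jar, tin_low, sachet_box_a, sachet_box_b, stamp from where it was at the start of the episode above 0.015 m).
It also fails if it takes over 67 s, if anything falls off the work surface, if the arm or the gripper's body presses on something with over 40 N, if the wrist force passes 120 N, or if a joint passes its speed limit or range.

## Working session

There is one attempt and no reset: what is moved stays moved. The work goes in short steps, Python scripts to look and compute and a shell command to move; the robot and the scene stay as the last step left them, time stands still between calls to the robot, and variables do not carry over. Pictures are saved under pics/ and viewed, at most 14 in all, crops included, and the job is handed in when it is done.

```bash
mkdir -p pics; ls; cat > h.py <<'E'
import numpy as np, cv2
from bench import arm
def cap(n):
    s=arm.get_state(); c=arm.capture(n)
    if n=='wrist':
        T=np.eye(4);T[:3,:3]=np.array(s['orientation']);T[:3,3]=s['eef_pos']
        c['E']=T@np.array(c['T_tool_cam'])
    else: c['E']=np.array(c['extrinsics'])
    c['K']=np.array(c['intrinsics']); return c
def world(c):
    K=c['K'];z=c['range_z'];v,u=np.mgrid[:z.shape[0],:z.shape[1]]
    p=np.stack([(u-K[0,2])/K[0,0]*z,-(v-K[1,2])/K[1,1]*z,-z,np.ones_like(z)],-1)
    w=(p@c['E'].T)[...,:3]; w[z==0]=np.nan; return w
def pix(c,P):
    q=np.linalg.inv(c['E'])@np.append(P,1); K=c['K']
    return np.array([K[0,2]+K[0,0]*q[0]/-q[2],K[1,2]+K[1,1]*q[1]/q[2]])
E
python3 - <<'E'
from h import *
import pickle
for n in('top','side'):
    c=cap(n);cv2.imwrite(f'pics/{n}.png',c['pixels']);pickle.dump(c,open(n+'.pkl','wb'))
    print(n,[k for k in c],c['K'],c['E'])
t=cv2.imread('pics/top.png')
E
```

```text
pics
top ['pixels', 'range_z', 'intrinsics', 'extrinsics', 'E', 'K'] [[456.05295587   0.         260.0462299 ]
 [  0.         456.05295587 193.99955883]
 [  0.           0.           1.        ]] [[-3.07042770e-03  9.85675893e-01 -1.68622675e-01  3.30114149e+02]
 [-9.99976276e-01 -4.06614443e-03 -5.56002138e-03 -9.72173739e+01]
 [-6.16602319e-03  1.68601603e-01  9.85664994e-01  1.20956708e+03]
 [ 0.00000000e+00  0.00000000e+00  0.00000000e+00  1.00000000e+00]]
side ['pixels', 'range_z', 'intrinsics', 'extrinsics', 'E', 'K'] [[355.98556568   0.         252.93667212]
 [  0.         355.98556568 194.74345421]
 [  0.           0.           1.        ]] [[ 9.21786359e-01  1.94184210e-01 -3.35562811e-01  2.08343563e+02]
 [-3.87212934e-01  5.04404207e-01 -7.71778815e-01 -7.59411789e+02]
 [ 1.93920346e-02  8.41349445e-01  5.40143555e-01  5.39699992e+02]
 [ 0.00000000e+00  0.00000000e+00  0.00000000e+00  1.00000000e+00]]
```

View pics/top.png

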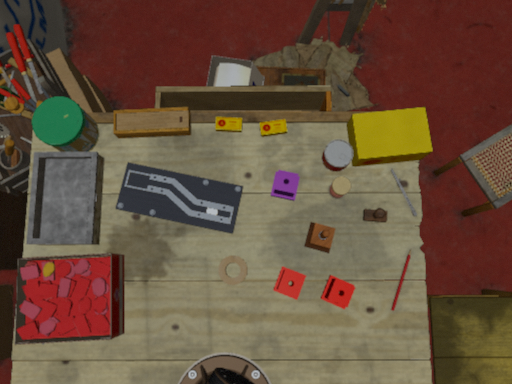

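View pics/side.png

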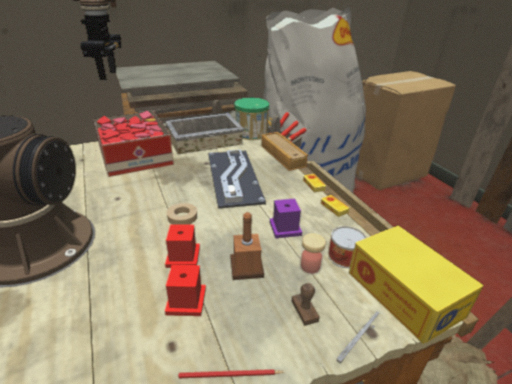

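The wooden stand with the pick's handle is at top (320,237) and side (247,250). Look-alikes are purple at top (285,185) and red at (290,283) and (338,291); none of them is wooden, so I choose (320,237). The track is at top (180,197), with the white cap visible at (212,211) and the open bay to the left.

```bash
python3 - <<'E'
from h import *
import pickle
t=pickle.load(open('top.pkl','rb'));w=world(t);r=t['range_z']
print('valid',(r>0).mean())
for n,(u,v) in dict(stand=(312,245),handle=(323,234),cap=(212,211),platec=(180,197),c1=(130,167),c2=(240,187),c3=(233,228),c4=(120,206),table=(150,250),purp=(285,180),jar=(340,187)).items(): print(n,w[v,u].round(1))
m=(w[...,2]>60)&(w[...,2]<78);u0=(np.abs(np.mgrid[:384,:512][1]-320)<16)&(np.abs(np.mgrid[:384,:512][0]-237)<18)
print('standtop',w[m&u0].mean(0),cv2.minAreaRect(w[m&u0][:,:2].astype(np.float32)))
m=(w[...,2]>110)&u0;print('handle',w[m].round(0)[:10])
# dark plate
g=t['pixels'].max(2);L,I=np.unique(0,return_index=True)
m=((g<85)&(w[...,2]>-5)&(w[...,2]<35)).astype(np.uint8);m[:, :105]=0;m[:,260:]=0;m[:155]=0;m[240:]=0
p=w[m>0];print(m.sum(),np.nanmedian(p,0),cv2.minAreaRect(p[:,:2].astype(np.float32)))
s=cap('side');cv2.imwrite('pics/crop1.png',np.hstack([cv2.resize(t['pixels'][205:269,280:360],(400,320),interpolation=2),cv2.resize(s['pixels'][200:290,195:307],(398,320),interpolation=2)]))
st=arm.get_state();print(st['time_s'],st['orientation'],st['grip_width'],st['contact_force'])
c=arm.capture('wrist');print(np.array(c['T_tool_cam']).round(3),c['intrinsics'])
E
```

```text
valid 0.9957173665364584
stand [ 399.1 -225.4   15. ]
handle [ 417.8 -238.9  135.8]
cap [487.9  35.3  26.7]
platec [527.6 122.7  12.7]
c1 [610.9 260.8   9.3]
c2 [553.4 -37.2  16.1]
c3 [444.5 -19.   12.6]
c4 [502.9 279.   20.7]
table [3.883e+02 2.005e+02 1.000e-01]
purp [ 565.2 -155.5   49.4]
jar [ 541.4 -293.    74.7]
standtop [ 420.64698261 -245.34751221   70.76210369] ((421.703369140625, -246.86524963378906), (52.36924743652344, 52.23204040527344), 74.53567504882812)
handle [[ 430. -244.  136.]
 [ 430. -246.  136.]
 [ 429. -248.  139.]
 [ 429. -251.  138.]
 [ 427. -242.  136.]
 [ 427. -243.  139.]
 [ 426. -245.  146.]
 [ 426. -247.  146.]
 [ 427. -250.  141.]
 [ 427. -253.  137.]]
4159 [528.08016199 134.77667867  11.20512642] ((535.826904296875, 118.33928680419922), (340.2611083984375, 164.96900939941406), 81.74983978271484)
0.15 [[-9.23453672e-01  3.83709766e-01 -3.62981629e-04]
 [ 3.83709932e-01  9.23453399e-01 -7.12715544e-04]
 [ 6.17207051e-05 -7.97439442e-04 -9.99999680e-01]] 0.9987537718556355 [-0.48842831 -0.13690495  0.05967709]
[[   0.       0.963    0.27    75.425]
 [   1.      -0.       0.       0.168]
 [   0.       0.27    -0.963 -152.336]
 [   0.       0.       0.       1.   ]] [[319.86977363   0.         260.02847891]
 [  0.         319.86977363 192.51138633]
 [  0.           0.           1.        ]]
```

View pics/crop1.png

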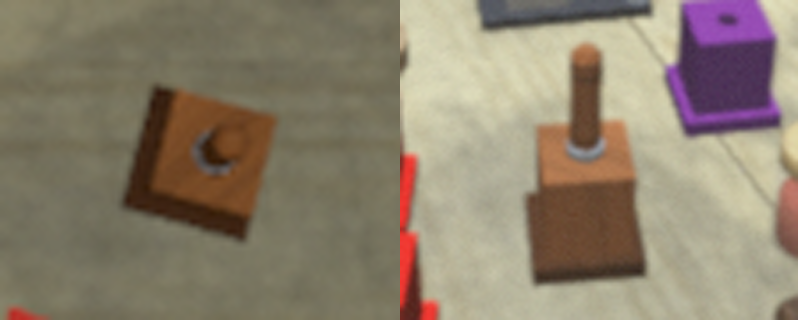

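The crops confirm it: brown wooden stand with the pick's collar and handle. Its top measures 52x52 mm at z 71, centred at (422,-247), which matches the description. Next I go over the track for a close look.

```bash
python3 -m crank '[[0,0,-1.176,29,-43.2,0,6],[0,0,-1.176,29,-43.2,0,6],[0,0,-1.176,29,-43.2,0,6],[0,0,-1.176,29,-43.2,0,6],[0,0,-1.176,29,-43.2,0,6],[0,0,-1.176,29,-43.2,0,6],[0,0,-1.176,29,-43.2,0,6],[0,0,-1.176,29,-43.2,0,6],[0,0,-1.176,29,-43.2,0,6],[0,0,-1.176,29,-43.2,0,6],[0,0,-1.176,29,-43.2,0,6],[0,0,-1.176,29,-43.2,0,6]]' 50
python3 -m crank '[[0,0,0,0,0,0,6],[0,0,0,0,0,0,6]]'
python3 - <<'E'
from h import *
import pickle
c=cap('wrist');cv2.imwrite('pics/w1.png',c['pixels']);pickle.dump(c,open('w1.pkl','wb'))
s=arm.get_state();print(s['eef_pos'],s['orientation'],s['q'])
E
```

```text
time_s: 1.4
eef_pos: [531.1, 142.9, 231.3]
orientation: [[0.003, 1.0, -0.0], [1.0, -0.003, -0.0], [-0.0, -0.0, -1.0]]
contact_force: [-0.6, -0.5, -0.4]
grip_width: 0.632
grasp_force: 0.0
time_s: 1.6
eef_pos: [529.1, 146.1, 231.6]
orientation: [[-0.002, 1.0, -0.0], [1.0, 0.002, 0.0], [0.0, -0.0, -1.0]]
contact_force: [0.5, -0.3, 0.7]
grip_width: 0.635
grasp_force: 0.0
[529.16694956 146.19363083 231.7208029 ] [[-2.39520748e-03  9.99997129e-01 -6.79300532e-05]
 [ 9.99997128e-01  2.39521283e-03  7.88260976e-05]
 [ 7.89885782e-05 -6.77410533e-05 -9.99999995e-01]] [1.49177817e-01 3.83102320e-01 1.74628551e+00 1.03824802e-04
 1.01226029e+00 1.46727580e-01]
```

View pics/w1.png

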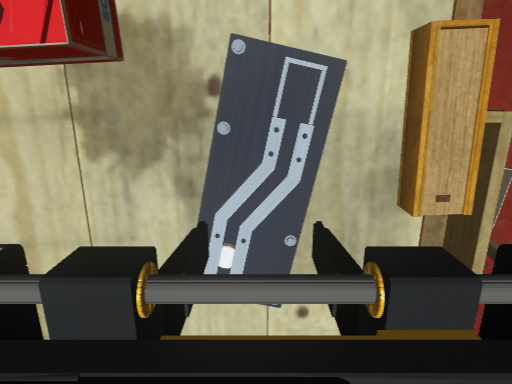

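The wrist view shows the track: bay end wall at (307,62), slot through the bends at (275,160) and (230,215), and white cap at (227,257). The gripper hides the closed end, so I shift toward -y to see the whole slot.

```bash
python3 -m crank '[[0,0,0,-1,-9,0,6],[0,0,0,-1,-9,0,6],[0,0,0,-1,-9,0,6],[0,0,0,-1,-9,0,6],[0,0,0,-1,-9,0,6]]'
python3 - <<'E'
from h import *
import pickle
c=cap('wrist');cv2.imwrite('pics/w2.png',cv2.resize(c['pixels'][:300,130:430],(600,600),interpolation=2));pickle.dump(c,open('w2.pkl','wb'))
s=arm.get_state();print(s['eef_pos'])
E
```

```text
time_s: 2.15
eef_pos: [519.8, 56.4, 231.8]
orientation: [[-0.002, 1.0, 0.0], [1.0, 0.002, 0.0], [0.0, 0.0, -1.0]]
contact_force: [1.3, 0.0, -0.4]
grip_width: 0.629
grasp_force: 0.0
[519.77775014  56.47600575 231.726161  ]
```

View pics/w2.png

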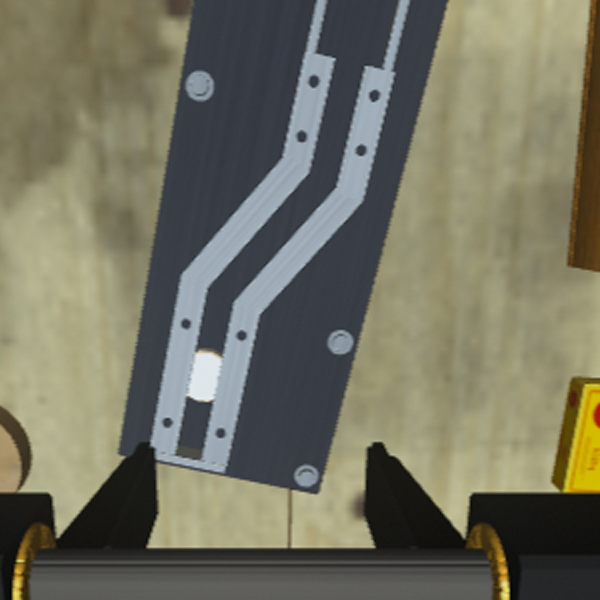

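```bash
cat > fit.py <<'E'
from h import *
from scipy.optimize import least_squares
from scipy.ndimage import map_coordinates
S=np.array([[-20.6,-133.4],[-20.6,-45.4],[20.9,26.5],[20.9,85]])
def T(p,q): 
    c,s=np.cos(p[2]),np.sin(p[2]); q=np.atleast_2d(q)
    return q@np.array([[c,s],[-s,c]])+p[:2]
def fit(c,p,vis,it=6,seg=((0,.15,.95),(1,.08,.92),(2,.08,.95))):
    g=c['pixels'].astype(float).mean(2); 
    for k in range(it):
        obs=[];q=[];n=[]
        for i,a,b in seg:
            d=S[i+1]-S[i];L=np.linalg.norm(d);d/=L;nn=np.array([d[1],-d[0]])
            for t in np.linspace(a,b,25):
                m=S[i]+d*L*t; o=np.arange(-17,17.01,.25)
                W=T(p,m+o[:,None]*nn); P=np.array([pix(c,[x,y,28]) for x,y in W])
                if not vis(P): continue
                v=map_coordinates(g,[P[:,1],P[:,0]],order=1)
                dv=np.gradient(v); 
                l=np.argmin(np.where(o<0,dv,9)); r=np.argmax(np.where(o>0,dv,-9))
                if abs(o[r]-o[l]-16)>3: continue
                q.append(m+nn*(o[l]+o[r])/2); n.append((m,nn))
        q=np.array(q); Q=T(p,q)
        M=np.array([m for m,_ in n]);N=np.array([x for _,x in n])
        def res(pp):
            c_,s_=np.cos(pp[2]),np.sin(pp[2]); loc=(Q-pp[:2])@np.array([[c_,-s_],[s_,c_]])
            return ((loc-M)*N).sum(1)
        r=least_squares(res,p,x_scale=[1,1,.01],loss='soft_l1'); p=r.x
    return p,len(q),np.sqrt((res(p)**2).mean())
E
python3 - <<'E'
from fit import *
import pickle
p0=np.array([531,120,-.195])
for f,vis in(('w2',lambda P:P[:,1].min()>3 and P[:,1].max()<228),('w1',lambda P:P[:,1].max()<240),('top',lambda P:True)):
    c=pickle.load(open(f+'.pkl','rb'));p,n,e=fit(c,p0,vis);print(f,p.round(3),n,e.round(2))
    w=world(c)
    for nm,z,q in(('start',28,S[0]),('b1',28,S[1]),('b2',28,S[2]),('exit',28,S[3]),('endcorner',10,[65,-160]),('endcorner',10,[-65,-160]),('bay',10,[65,160])):
        W=T(p,q)[0];print(nm,W.round(1),pix(c,[*W,z]).round(1))
    if f=='w2':
        im=c['pixels'].copy()
        P=np.array([pix(c,[*T(p,q)[0],28]) for q in S]);cv2.polylines(im,[np.round(P*16).astype(int)],False,(0,0,255),1,shift=4)
        P=np.array([pix(c,[*T(p,q)[0],10]) for q in [[65,-160],[65,160],[-65,160],[-65,-160]]]);cv2.polylines(im,[np.round(P*16).astype(int)],True,(0,255,0),1,shift=4)
        cv2.imwrite('pics/w2f.png',cv2.resize(im[:300,130:430],(600,600),interpolation=2))
        k=(c['pixels'].min(2)>190);k[:,:215]=0;k[:,250:]=0;k[:170]=0;k[205:]=0
        pts=w[k];print('cap',np.nanmedian(pts,0),pts.min(0),pts.max(0),k.sum())
        m=np.nanmedian(w[140:146,237:239],(0,1));print('slotfloor',m)
E
```

```text
w2 [ 5.27328e+02  1.24707e+02 -2.08000e-01] 68 0.31
start [479.6  -1.6] [225.5 220. ]
b1 [497.8  84.5] [239.7 147.3]
b2 [553.2 146.3] [291.1  89.1]
exit [565.3 203.6] [304.7  29.7]
endcorner [557.9 -45.3] [289.2 247.3]
endcorner [430.7 -18.4] [188.3 227.5]
bay [623.9 267.8] [362.8 -36.1]
cap [487.62034358  35.94955072  21.39012284] [477.55340518  20.8115703   18.76740898] [497.24810709  49.53886728  28.01962476] 304
slotfloor [494.14334475  87.68890534   9.45023336]
w1 [ 5.27304e+02  1.24996e+02 -2.08000e-01] 56 0.14
start [479.6  -1.3] [220.  286.7]
b1 [497.8  84.8] [233.  222.7]
b2 [553.2 146.6] [280.8 171.8]
exit [565.3 203.8] [292.9 120.2]
endcorner [557.9 -45. ] [280.6 308. ]
endcorner [430.7 -18.1] [185.2 290.3]
bay [623.9 268.1] [347.   58.9]
top [ 5.28483e+02  1.26244e+02 -2.05000e-01] 68 1.81
start [ 4.811e+02 -1.000e-01] [225.5 213.5]
b1 [499.1  86. ] [192.7 206.8]
b2 [554.3 147.9] [169.7 186.1]
exit [566.3 205.2] [148.2 181.8]
endcorner [559.5 -43.7] [242.5 185.2]
endcorner [432.2 -17.1] [232.3 232.7]
bay [624.8 269.6] [126.9 162. ]
```

View pics/w2f.png

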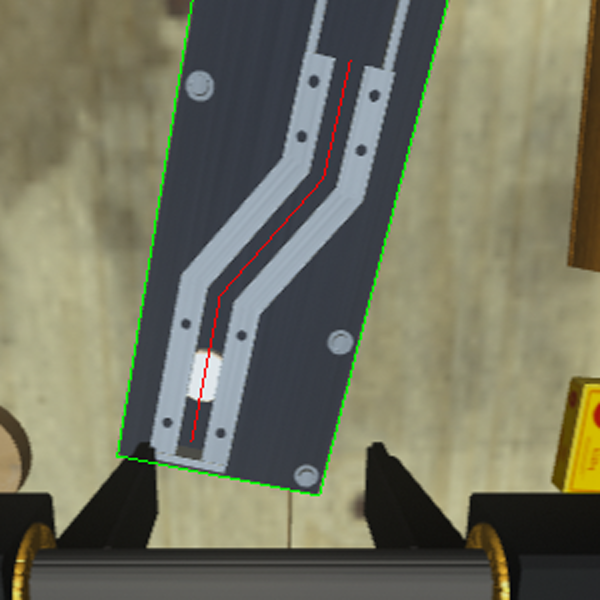

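The fit overlays seam, bends and plate outline well, with rms 0.3 mm and agreement between two views to 0.3 mm. Next I look at the pick with the same camera.

```bash
python3 -m crank '[[0,0,0,-5.8,-24.6,0,6],[0,0,0,-5.8,-24.6,0,6],[0,0,0,-5.8,-24.6,0,6],[0,0,0,-5.8,-24.6,0,6],[0,0,0,-5.8,-24.6,0,6],[0,0,0,-5.8,-24.6,0,6],[0,0,0,-5.8,-24.6,0,6],[0,0,0,-5.8,-24.6,0,6],[0,0,0,-5.8,-24.6,0,6]]'
python3 - <<'E'
from h import *
import pickle
c=cap('wrist');pickle.dump(c,open('w3.pkl','wb'));w=world(c)
cv2.imwrite('pics/w3.png',cv2.resize(c['pixels'][100:300,130:330],(600,600),interpolation=2))
s=arm.get_state();print(s['eef_pos'])
m=(abs(w[...,2]-70)<3)&(np.hypot(w[...,0]-422,w[...,1]+247)<45)
print('top',cv2.minAreaRect(w[m][:,:2].astype(np.float32)),np.median(w[m][:,2]))
near=np.hypot(w[...,0]-422,w[...,1]+247)<30
for a,b in((85,95),(95,105),(105,115),(115,125),(125,133),(133,146)):
    m=near&(w[...,2]>a)&(w[...,2]<b); p=w[m]
    if len(p): print(a,len(p),p.min(0).round(1),p.max(0).round(1),p.mean(0).round(1))
E
```

```text
time_s: 3.1
eef_pos: [462.3, -189.3, 231.7]
orientation: [[-0.003, 1.0, 0.0], [1.0, 0.003, 0.0], [0.0, 0.0, -1.0]]
contact_force: [-0.6, 0.4, 0.4]
grip_width: 0.63
grasp_force: 0.0
[ 462.2465093  -189.38562365  231.70490192]
top ((420.3572998046875, -247.22145080566406), (52.54694747924805, 51.95374298095703), 73.87369537353516) 69.35859023600239
85 73 [ 413.  -248.3   85.1] [ 429.1 -238.4   94.9] [ 422.3 -240.7   90.2]
95 77 [ 413.6 -248.4   95.4] [ 429.1 -238.6  105. ] [ 422.8 -241.   100.2]
105 75 [ 415.2 -248.3  105. ] [ 429.1 -238.1  114.9] [ 423.2 -240.8  110. ]
115 77 [ 416.5 -248.6  115.1] [ 429.  -238.4  125. ] [ 423.5 -240.7  119.4]
125 73 [ 418.  -251.3  125. ] [ 429.3 -237.9  133. ] [ 424.8 -241.4  128.9]
133 229 [ 414.7 -255.3  133.1] [ 428.7 -237.9  143. ] [ 422.9 -245.7  139. ]
```

View pics/w3.png

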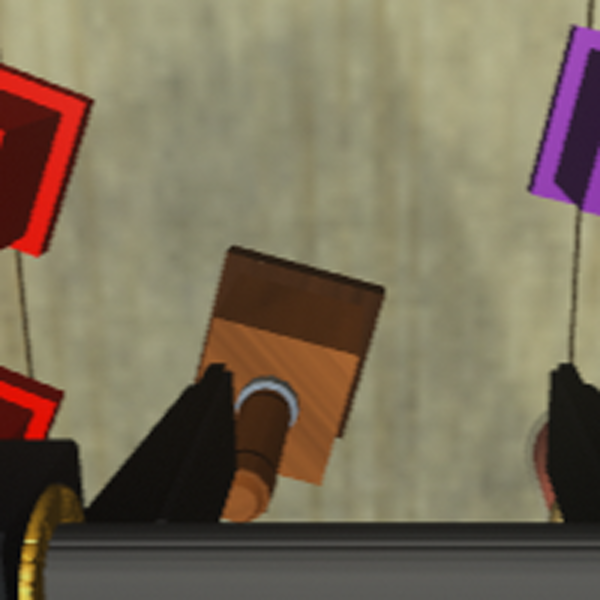

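The picture shows the handle top at about crop (250,500) and the collar at (267,400), centred in the brown stand. Depth puts the pick axis at (420.2,-247.2) and the stand centre at (420.4,-247.2).

```bash
python3 -m crank '[[0,0,0,-4.2,-5.8,0,6],[0,0,0,-4.2,-5.8,0,6],[0,0,0,-4.2,-5.8,0,6],[0,0,0,-4.2,-5.8,-3,6],[0,0,0,-4.2,-5.8,-6.5,6],[0,0,0,-4.2,-5.8,-10,6],[0,0,0,-4.2,-5.8,-12.7,6],[0,0,0,-4.2,-5.8,-12.7,6],[0,0,0,-4.2,-5.8,-12.7,6]]'
python3 -m crank '[[0,0,0,0,0,0,1],[0,0,0,0,0,0,1],[0,0,0,0,0,0,1],[0,0,0,0,0,0,1],[0,0,0,0,0,0,1],[0,0,0,0,0,0,1],[0,0,0,0,0,0,1]]' 50
```

```text
time_s: 4.05
eef_pos: [420.4, -248.2, 105.1]
orientation: [[-0.002, 1.0, -0.0], [1.0, 0.002, 0.0], [0.0, -0.0, -1.0]]
contact_force: [0.0, -0.6, 0.2]
grip_width: 0.635
grasp_force: 0.0
time_s: 4.75
eef_pos: [419.8, -248.9, 104.7]
orientation: [[-0.001, 1.0, 0.0], [1.0, 0.001, -0.0], [-0.0, 0.0, -1.0]]
contact_force: [-0.4, 0.7, 0.9]
grip_width: 0.181
grasp_force: 50.0
```

```bash
python3 -m crank '[[0,0,0,0,0,1,1],[0,0,0,0,0,2.5,1],[0,0,0,0,0,4,1],[0,0,0,0,0,5.5,1],[0,0,0,0,0,7,1],[0,0,0,0,0,9,1],[0,0,0,0,0,11,1],[0,0,0,0,0,12,1],[0,0,0,0,0,12,1]]' 50
python3 -m crank '[[0,0,0,0.8,3,0,1],[0,0,0,1.6,6.5,0,1],[0,0,0,2.4,10,0,1],[0,0,0,3.3,13.5,0,1],[0,0,0,4.1,17,0,1],[0,0,0,4.9,20.5,0,1],[0,0,0,5.7,23.5,0,1],[0,0,0,6,24.8,-2,1],[0,0,0,6,24.8,-5,1],[0,0,0,6,24.8,-7,1],[0,0,0,6,24.8,-7,1],[0,0,0,6,24.8,-7,1]]'
python3 - <<'E'
from fit import *
import pickle
c=cap('wrist');pickle.dump(c,open('w4.pkl','wb'));w=world(c)
s=arm.get_state();print(s['eef_pos'],s['contact_force'])
cv2.imwrite('pics/w4.png',cv2.resize(c['pixels'][150:350,180:380],(600,600),interpolation=2))
c0=s['eef_pos']
near=np.hypot(w[...,0]-c0[0],w[...,1]-c0[1])<14
for a,b in((45,60),(60,75),(75,90),(90,105),(105,120),(120,133)):
    p=w[near&(w[...,2]>a)&(w[...,2]<b)]
    if len(p): print(a,len(p),p.min(0).round(1),p.max(0).round(1),np.median(p,0).round(1))
print(fit(c,np.array([527.3,124.8,-.208]),lambda P:P[:,1].min()>3 and P[:,1].max()<190))
E
```

```text
time_s: 5.65
eef_pos: [420.1, -249.0, 226.0]
orientation: [[-0.001, 1.0, 0.002], [1.0, 0.001, -0.002], [-0.002, 0.002, -1.0]]
contact_force: [-0.9, -1.3, 0.1]
grip_width: 0.186
grasp_force: 50.0
time_s: 6.85
eef_pos: [479.7, -0.9, 154.5]
orientation: [[-0.001, 1.0, -0.001], [1.0, 0.001, 0.0], [0.0, -0.001, -1.0]]
contact_force: [0.7, 0.2, 0.4]
grip_width: 0.186
grasp_force: 50.0
[480.03617489  -0.9453004  155.08434165] [ 0.71019102  0.13455575 -1.13460399]
45 1 [478.6   3.6  59.7] [478.6   3.6  59.7] [478.6   3.6  59.7]
60 50 [477.    1.8  61.3] [484.2   4.7  74.7] [481.    3.8  67.5]
75 65 [476.6   0.9  75.2] [484.    4.6  89.7] [480.2   4.   82.5]
90 39 [477.4   2.4  90. ] [483.8   4.7  99.8] [480.9   4.2  94.9]
105 2 [477.1  10.3 118.7] [483.3  10.6 119.4] [480.2  10.5 119.1]
120 314 [470.4   2.2 120.1] [490.7  11.6 133. ] [480.3   8.8 125. ]
(array([ 5.27594924e+02,  1.24985945e+02, -2.11625049e-01]), 42, np.float64(0.12630493714802815))
```

View pics/w4.png

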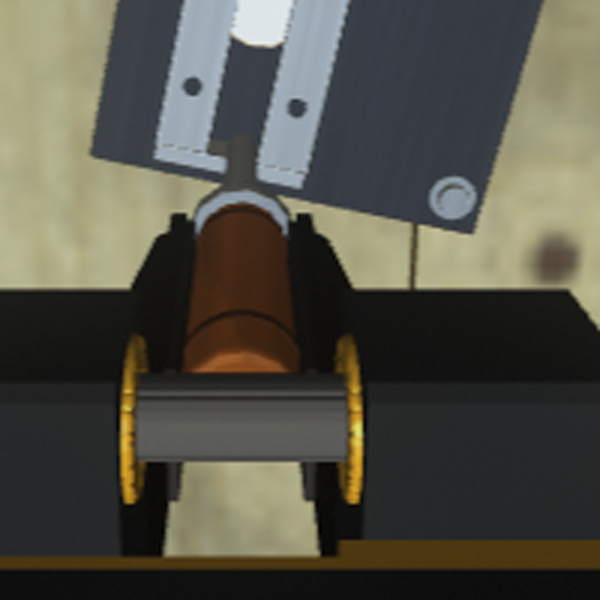

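The shaft hangs at about crop (240,160), above the slot and behind the cap (white, at the top). Its axis measures (480.3,0.5), against a target of (480,0.5). Now I lower it.

```bash
python3 -m crank '[[0,0,0,0,0,-0.7,1],[0,0,0,0,0,-1.4,1],[0,0,0,0,0,-2.1,1],[0,0,0,0,0,-2.7,1],[0,0,0,0,0,-3.1,1],[0,0,0,0,0,-3.5,1],[0,0,0,0,0,-3.9,1],[0,0,0,0,0,-4.3,1],[0,0,0,0,0,-4.6,1],[0,0,0,0,0,-4.6,1],[0,0,0,0,0,-4.6,1]]'
python3 - <<'E'
from h import *
c=cap('wrist');w=world(c);c0=arm.get_state()['eef_pos'];print(c0)
near=np.hypot(w[...,0]-c0[0],w[...,1]-c0[1])<14
for a,b in((30,42),(42,54)):
    p=w[near&(w[...,2]>a)&(w[...,2]<b)]
    if len(p): print(a,len(p),p.min(0).round(1),p.max(0).round(1),np.median(p,0).round(1))
E
```

```text
time_s: 8.0
eef_pos: [479.8, -0.8, 108.7]
orientation: [[-0.001, 1.0, 0.0], [1.0, 0.001, -0.0], [-0.0, 0.0, -1.0]]
contact_force: [-0.7, -0.0, -1.2]
grip_width: 0.184
grasp_force: 50.0
[479.86191273  -0.8068334  108.76638104]
30 49 [476.8   1.1  30.5] [484.2   4.7  41.9] [480.4   4.   36.5]
42 50 [476.8   1.4  42.3] [484.    4.8  53.8] [480.4   4.1  47.2]
```

No contact force, so the tip is in. I push along the first straight.

```bash
python3 -m crank '[[0,0,0,0.07,0.35,0,1],[0,0,0,0.15,0.7,0,1],[0,0,0,0.22,1.05,0,1],[0,0,0,0.3,1.4,0,1],[0,0,0,0.37,1.75,0,1],[0,0,0,0.45,2.1,0,1],[0,0,0,0.52,2.45,0,1],[0,0,0,0.59,2.8,0,1],[0,0,0,0.67,3.15,0,1],[0,0,0,0.74,3.5,0,1],[0,0,0,0.82,3.85,0,1],[0,0,0,0.89,4.2,0,1]]'
python3 -m crank '[[0,0,0,0.07,0.35,0,1],[0,0,0,0.15,0.7,0,1],[0,0,0,0.22,1.05,0,1],[0,0,0,0.3,1.4,0,1],[0,0,0,0.37,1.75,0,1],[0,0,0,0.45,2.1,0,1],[0,0,0,0.52,2.45,0,1],[0,0,0,0.59,2.8,0,1],[0,0,0,0.67,3.15,0,1],[0,0,0,0.74,3.5,0,1],[0,0,0,0.82,3.85,0,1],[0,0,0,0.89,4.2,0,1]]'
python3 - <<'E'
from fit import *
c=cap('wrist');w=world(c);c0=arm.get_state()['eef_pos'];print(c0)
cv2.imwrite('pics/w5.png',cv2.resize(c['pixels'][100:300,160:360],(600,600),interpolation=2))
near=np.hypot(w[...,0]-c0[0],w[...,1]-c0[1])<14
p=w[near&(w[...,2]>30)&(w[...,2]<50)];print(p.min(0).round(1),p.max(0).round(1))
print(fit(c,np.array([527.3,124.8,-.208]),lambda P:P[:,1].min()>3 and P[:,1].max()<170,seg=((1,.25,.95),(2,.08,.95))))
E
```

```text
time_s: 9.25
eef_pos: [488.8, 41.5, 108.7]
orientation: [[-0.001, 1.0, 0.0], [1.0, 0.001, -0.0], [-0.0, 0.0, -1.0]]
contact_force: [0.4, -0.3, -0.6]
grip_width: 0.186
grasp_force: 50.0
time_s: 10.45
eef_pos: [497.7, 83.5, 108.7]
orientation: [[-0.001, 1.0, 0.0], [1.0, 0.001, -0.0], [-0.0, 0.0, -1.0]]
contact_force: [0.4, 0.3, -0.8]
grip_width: 0.183
grasp_force: 50.0
[497.74701653  83.81871133 108.67761701]
[494.6  85.3  30.3] [502.   89.2  49.9]
(array([ 5.26785375e+02,  1.24437184e+02, -2.13378364e-01]), 37, np.float64(0.0960289776771295))
```

View pics/w5.png

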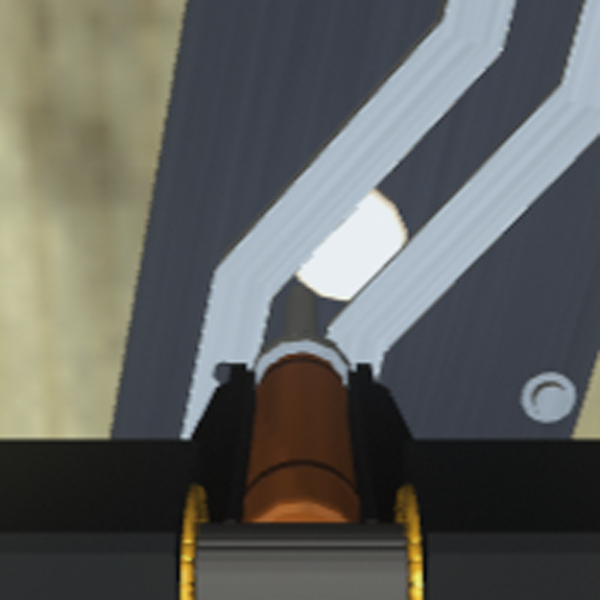

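The cap (at crop (352,245)) has rounded the first bend with the shaft behind it at (300,310), and no force shows. I push along the oblique part.

```bash
python3 -m crank '[[0,0,0,0.23,0.26,0,1],[0,0,0,0.46,0.51,0,1],[0,0,0,0.69,0.77,0,1],[0,0,0,0.92,1.03,0,1],[0,0,0,1.15,1.28,0,1],[0,0,0,1.38,1.54,0,1],[0,0,0,1.61,1.8,0,1],[0,0,0,1.84,2.05,0,1],[0,0,0,2.07,2.31,0,1],[0,0,0,2.3,2.57,0,1],[0,0,0,2.53,2.82,0,1],[0,0,0,2.76,3.08,0,1]]'
python3 -m crank '[[0,0,0,0.23,0.26,0,1],[0,0,0,0.46,0.51,0,1],[0,0,0,0.69,0.77,0,1],[0,0,0,0.92,1.03,0,1],[0,0,0,1.15,1.28,0,1],[0,0,0,1.38,1.54,0,1],[0,0,0,1.61,1.8,0,1],[0,0,0,1.84,2.05,0,1],[0,0,0,2.07,2.31,0,1],[0,0,0,2.3,2.57,0,1],[0,0,0,2.53,2.82,0,1],[0,0,0,2.76,3.08,0,1]]'
python3 - <<'E'
from fit import *
c=cap('wrist');w=world(c);c0=arm.get_state()['eef_pos'];print(c0)
cv2.imwrite('pics/w6.png',cv2.resize(c['pixels'][100:300,160:360],(600,600),interpolation=2))
near=np.hypot(w[...,0]-c0[0],w[...,1]-c0[1])<14
p=w[near&(w[...,2]>30)&(w[...,2]<50)];print(p.min(0).round(1),p.max(0).round(1))
k=(c['pixels'].min(2)>190)&(w[...,2]<30)&(w[...,2]>16)&(np.hypot(w[...,0]-c0[0],w[...,1]-c0[1])<50);p=w[k];print('cap',p.min(0),p.max(0),np.median(p,0))
E
```

```text
time_s: 11.7
eef_pos: [525.4, 114.2, 108.7]
orientation: [[-0.001, 1.0, 0.0], [1.0, 0.001, -0.0], [-0.0, 0.0, -1.0]]
contact_force: [0.9, -0.4, -0.7]
grip_width: 0.184
grasp_force: 50.0
time_s: 12.9
eef_pos: [553.0, 145.0, 108.6]
orientation: [[-0.001, 1.0, -0.0], [1.0, 0.001, -0.0], [-0.0, -0.0, -1.0]]
contact_force: [-0.5, 0.4, -1.0]
grip_width: 0.181
grasp_force: 50.0
[553.34430958 145.26840656 108.67503603]
[549.9 147.   30.5] [557.3 150.5  49.9]
cap [521.40697822 123.95650184  18.62068873] [579.25886519 180.60288986  28.28047446] [558.08542447 166.62855246  21.25388612]
```

View pics/w6.png

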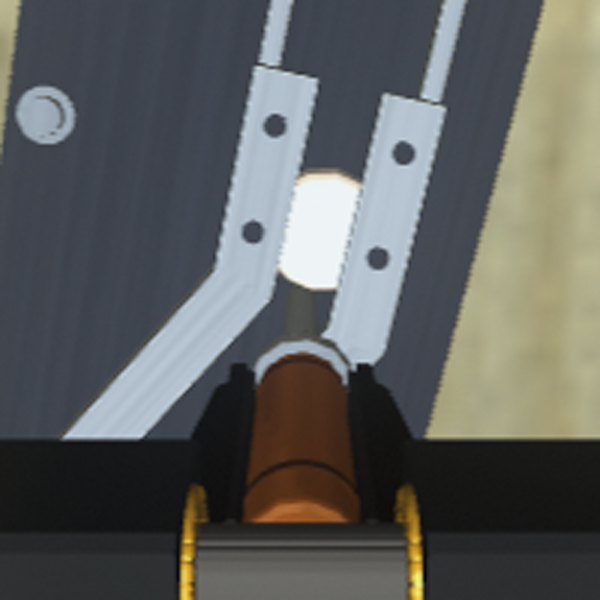

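The cap is past the second bend with the shaft right behind it. The last straight goes into the bay.

```bash
python3 -m crank '[[0,0,0,0.07,0.33,0,1],[0,0,0,0.14,0.66,0,1],[0,0,0,0.21,0.99,0,1],[0,0,0,0.28,1.32,0,1],[0,0,0,0.35,1.65,0,1],[0,0,0,0.42,1.98,0,1],[0,0,0,0.49,2.31,0,1],[0,0,0,0.56,2.64,0,1],[0,0,0,0.62,2.97,0,1],[0,0,0,0.69,3.3,0,1],[0,0,0,0.76,3.63,0,1],[0,0,0,0.83,3.96,0,1]]'
python3 -m crank '[[0,0,0,0.07,0.33,0,1],[0,0,0,0.14,0.66,0,1],[0,0,0,0.21,0.99,0,1],[0,0,0,0.28,1.32,0,1],[0,0,0,0.35,1.65,0,1],[0,0,0,0.42,1.98,0,1],[0,0,0,0.49,2.31,0,1],[0,0,0,0.53,2.5,0,1],[0,0,0,0.56,2.64,0,1],[0,0,0,0.56,2.64,0,1],[0,0,0,0.56,2.64,0,1]]'
python3 - <<'E'
from fit import *
c=cap('wrist');w=world(c);c0=arm.get_state()['eef_pos'];print(c0)
cv2.imwrite('pics/w7.png',cv2.resize(c['pixels'][100:300,160:360],(600,600),interpolation=2))
near=np.hypot(w[...,0]-c0[0],w[...,1]-c0[1])<14
p=w[near&(w[...,2]>30)&(w[...,2]<50)];print(p.min(0).round(1),p.max(0).round(1))
k=(c['pixels'].min(2)>205)&(w[...,2]<26)&(w[...,2]>16)&(np.hypot(w[...,0]-c0[0],w[...,1]-c0[1])<50);p=w[k]
(x,y),r=cv2.minEnclosingCircle(p[:,:2].astype(np.float32));t=-.208;R=np.array([[np.cos(t),-np.sin(t)],[np.sin(t),np.cos(t)]])
print('cap',x,y,r,np.median(p,0),'local',(np.array([x,y])-[527.3,124.8])@R)
E
```

```text
time_s: 14.15
eef_pos: [561.1, 184.7, 108.7]
orientation: [[-0.001, 1.0, 0.0], [1.0, 0.001, -0.0], [-0.0, 0.0, -1.0]]
contact_force: [-0.1, 0.3, -0.2]
grip_width: 0.179
grasp_force: 50.0
time_s: 15.25
eef_pos: [566.7, 210.7, 108.7]
orientation: [[-0.001, 1.0, 0.0], [1.0, 0.001, 0.0], [0.0, 0.0, -1.0]]
contact_force: [1.1, 0.3, -1.2]
grip_width: 0.183
grasp_force: 50.0
[566.68353443 210.72250289 108.67421967]
[563.6 212.6  30.3] [571.  216.4  50. ]
cap 573.4210815429688 231.40768432617188 14.66918659210205 [573.44057499 231.86181786  21.27397423] local [ 23.11213047 113.8340105 ]
```

View pics/w7.png

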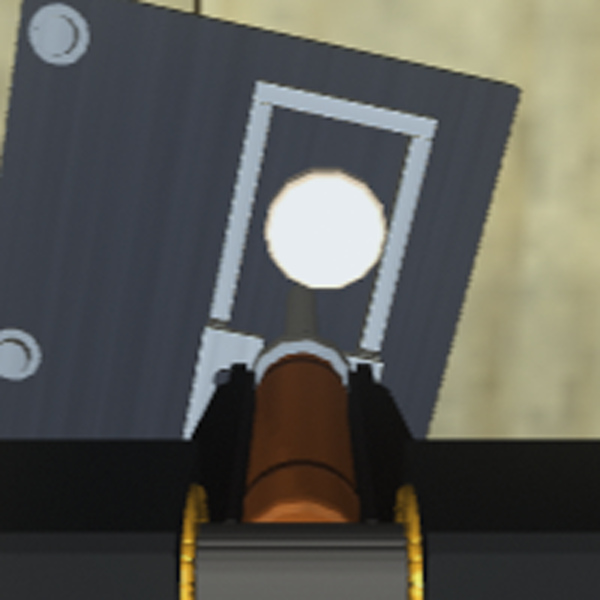

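The cap lies wholly in the bay at local (23,114). I back off 2 mm, lift, and carry the pick back above the stand.

```bash
python3 -m crank '[[0,0,0,-0.04,-0.2,0,1],[0,0,0,-0.04,-0.2,0,1],[0,0,0,-0.04,-0.2,0.7,1],[0,0,0,-0.04,-0.2,1.7,1],[0,0,0,-0.04,-0.2,3.2,1],[0,0,0,-0.04,-0.2,5,1],[0,0,0,-0.04,-0.2,7,1],[0,0,0,-0.04,-0.2,9,1],[0,0,0,-0.04,-0.2,11,1],[0,0,0,-0.04,-0.2,11.6,1]]'
python3 -m crank '[[0,0,0,-0.5,-1.6,0,1],[0,0,0,-1.4,-4.6,0,1],[0,0,0,-2.4,-7.7,0,1],[0,0,0,-3.5,-11,0,1],[0,0,0,-4.6,-14.4,0,1],[0,0,0,-5.7,-17.8,0,1],[0,0,0,-6.8,-21.2,0,1],[0,0,0,-7.9,-24.6,0,1],[0,0,0,-9,-28,0,1],[0,0,0,-10.1,-31.4,0,1],[0,0,0,-11.2,-34.8,0,1],[0,0,0,-12.3,-38.2,0,1]]'
python3 -m crank '[[0,0,0,-1,-3.2,0,1],[0,0,0,-1.8,-5.8,0,1],[0,0,0,-2.2,-7.2,0,1],[0,0,0,-2.35,-7.56,0,1],[0,0,0,-2.35,-7.56,0,1],[0,0,0,-2.35,-7.56,0,1]]'
python3 - <<'E'
from h import *
c=cap('wrist');w=world(c);c0=np.array(arm.get_state()['eef_pos']);print(c0)
near=np.hypot(w[...,0]-c0[0],w[...,1]-c0[1])<14
for a,b in((133,150),(150,168)):
    p=w[near&(w[...,2]>a)&(w[...,2]<b)];print(p.min(0).round(1),p.max(0).round(1))
m=(abs(w[...,2]-70)<3)&(np.hypot(w[...,0]-420,w[...,1]+247)<45)
print(m.sum(),cv2.minAreaRect(w[m][:,:2].astype(np.float32)))
cv2.imwrite('pics/w8.png',cv2.resize(c['pixels'][100:300,160:360],(600,600),interpolation=2))
E
```

```text
time_s: 16.3
eef_pos: [566.9, 209.0, 227.6]
orientation: [[-0.001, 1.0, 0.004], [1.0, 0.001, 0.001], [0.001, 0.004, -1.0]]
contact_force: [0.4, 0.1, -0.5]
grip_width: 0.181
grasp_force: 50.0
time_s: 17.5
eef_pos: [441.6, -174.6, 224.0]
orientation: [[-0.001, 1.0, -0.001], [1.0, 0.001, 0.0], [0.0, -0.001, -1.0]]
contact_force: [0.7, 0.7, -0.9]
grip_width: 0.185
grasp_force: 50.0
time_s: 18.1
eef_pos: [419.9, -247.9, 224.5]
orientation: [[-0.002, 1.0, -0.0], [1.0, 0.002, 0.0], [0.0, -0.0, -1.0]]
contact_force: [-0.2, 0.8, -0.8]
grip_width: 0.187
grasp_force: 50.0
[ 419.98369793 -247.84157074  224.60166765]
[ 417.3 -245.   133.1] [ 424.4 -242.4  150. ]
[ 416.8 -246.2  150.4] [ 424.1 -241.9  167.3]
2439 ((420.0963439941406, -247.54351806640625), (52.25452423095703, 52.00931167602539), 73.98834228515625)
```

The shaft axis will settle at about (420.3,-247.3), over the bore at (420.1,-247.5). I lower it slowly.

```bash
python3 -m crank '[[0,0,0,0,0,0,1],[0,0,0,0,0,-1.5,1],[0,0,0,0,0,-3,1],[0,0,0,0,0,-4.5,1],[0,0,0,0,0,-5.2,1],[0,0,0,0,0,-5.6,1],[0,0,0,0,0,-6,1],[0,0,0,0,0,-6.3,1],[0,0,0,0,0,-6.6,1],[0,0,0,0,0,-7,1],[0,0,0,0,0,-7,1]]'
python3 -m crank '[[0,0,0,0,0,-0.5,1],[0,0,0,0,0,-1,1],[0,0,0,0,0,-1.5,1],[0,0,0,0,0,-2,1],[0,0,0,0,0,-2.5,1],[0,0,0,0,0,-3,1],[0,0,0,0,0,-3.5,1],[0,0,0,0,0,-4,1],[0,0,0,0,0,-4.5,1],[0,0,0,0,0,-4.8,1],[0,0,0,0,0,-4.95,1],[0,0,0,0,0,-4.95,1]]'
```

```text
time_s: 19.25
eef_pos: [419.7, -248.7, 154.3]
orientation: [[-0.001, 1.0, -0.0], [1.0, 0.001, 0.0], [0.0, -0.0, -1.0]]
contact_force: [-0.4, 0.2, -1.1]
grip_width: 0.18
grasp_force: 50.0
time_s: 20.45
eef_pos: [419.8, -248.8, 105.0]
orientation: [[-0.001, 1.0, -0.0], [1.0, 0.001, 0.0], [0.0, -0.0, -1.0]]
contact_force: [-0.0, 0.2, -1.1]
grip_width: 0.18
grasp_force: 50.0
```

```bash
python3 -m crank '[[0,0,0,0,0,0,2.5],[0,0,0,0,0,0,4],[0,0,0,0,0,0,6],[0,0,0,0,0,0,6],[0,0,0,0,0,0,6],[0,0,0,0,0,2,6],[0,0,0,0,0,5,6],[0,0,0,0,0,9,6],[0,0,0,0,0,12.7,6],[0,0,0,0,0,12.7,6]]'
python3 -m crank '[[0,0,0,3,4,0,6],[0,0,0,4.2,5.8,0,6],[0,0,0,4.2,5.8,0,6],[0,0,0,4.2,5.8,0,6],[0,0,0,4.2,5.8,0,6]]'
python3 - <<'E'
from h import *
c=cap('wrist');w=world(c)
near=np.hypot(w[...,0]-420,w[...,1]+247)<30
for a,b in((85,105),(105,125),(133,146)):
    p=w[near&(w[...,2]>a)&(w[...,2]<b)]
    if len(p): print(a,len(p),p.min(0).round(1),p.max(0).round(1),p.mean(0).round(1))
t=cap('top');w=world(t);k=(t['pixels'].min(2)>180)&(np.hypot(w[...,0]-573,w[...,1]-231)<30);print('cap',np.median(w[k],0),k.sum())
cv2.imwrite('pics/end.png',cap('side')['pixels'])
E
```

```text
time_s: 21.45
eef_pos: [421.0, -249.7, 236.4]
orientation: [[-0.001, 1.0, 0.006], [1.0, 0.001, -0.005], [-0.005, 0.006, -1.0]]
contact_force: [0.1, 0.1, -1.0]
grip_width: 0.626
grasp_force: 0.0
time_s: 21.95
eef_pos: [461.3, -191.3, 231.8]
orientation: [[-0.001, 1.0, -0.001], [1.0, 0.001, 0.0], [0.0, -0.001, -1.0]]
contact_force: [-0.7, -0.4, 0.1]
grip_width: 0.632
grasp_force: 0.0
85 149 [ 412.3 -248.4   85.1] [ 429.8 -238.2  104.4] [ 423.  -240.8   94.9]
105 167 [ 413.7 -248.8  105. ] [ 429.7 -238.1  124.8] [ 423.4 -240.7  114.6]
133 253 [ 415.3 -255.4  133.2] [ 429.4 -238.1  142.7] [ 423.  -245.6  139. ]
cap [574.45168284 233.1390821   22.99858247] 84
```

View pics/end.png

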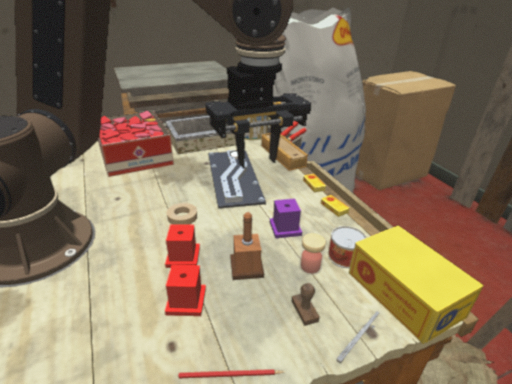

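The pick stands upright in its stand at (247,250), at the same height as at the start. The cap lies in the bay and the bystanders look unmoved. I hand in.

```bash
python3 -c "
from bench import arm
print(arm.sign_off())"
```

```text
the job is handed in; nothing more can be done
None
```

The job is handed in: the cap lies flat in the open bay about 29 mm past the cover's end, the pick is upright in its stand, and the job took about 22 s with no contact force seen along the slot (the verdict was not reported back).

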